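# Pry open the slide case

## Robot

A 7-joint arm with a two-finger parallel gripper is mounted at the origin on the work surface. World frame = base frame: x ahead of the robot, y to its left, z up, the work surface at z = 0. Lengths are in m, angles in rad, forces in N, time in s.
With the tool pointing down it reaches from about 0.4 to 0.85 m from the base axis. Payload 6.9 kg.
Tool frame: the origin (TCP) lies midway between the tips of the shut fingers; the grasp point (between the pads) lies behind it (ctrl.pinch_z is the z of the grasp point in the tool frame, in m); z points along the fingers, y is the line along which they close (so a half turn about z gives the same grasp; the last joint's range is limited). The gripper opens to 85 mm and grips with 20 to 120 N. Pads are 22 mm wide; open, the fingers measure 114 mm over their backs; the gripper's body (76 mm by 85 mm) begins 54 mm behind the grasp point. The pads swing forward as they close: fully open they stand 13 mm farther back than shut.
Start: joints at [1.234, 0.507, -0.238, 1.5, 0.126, 1.149, -0.155], TCP at [0.267, -0.565, 0.196] pointing down, gripper open.
Joint ranges: [-3.08, 3.08], [-0.24, 2.05], [-1.43, 1.35], [0, 2.5], [-1.52, 4.66], [0.17, 1.96], [-2.89, 2.89]. Speed limits (rad/s): [2.39, 2.39, 3.14, 3.14, 3.14, 3.14, 3.14].

## Interface

Orientations are given as a unit quaternion [w, x, y, z].
In Python, from station import ctrl, get_state, vision, ticket, models gives the robot as it stands. Calls block until the motion is done:
- ctrl.movep(position, orientation): joint-space move of the TCP to a pose.
- ctrl.movel(position, frame=None, max_speed=0.15): straight line of the TCP; frame=None keeps the orientation; max_speed is the mean speed in m/s.
- ctrl.set_joints(angles): joint-space move.
- ctrl.ungrasp() and ctrl.close_gripper(force=None): open the fingers fully, or close them until they stop; force is the grip in N (None keeps the last).
- ctrl.pause(seconds).
- ctrl.ik(position, orientation): joint angles nearest the present ones, or None.
- get_state(): the state.
- vision.grab_frame(name): name is "side" or "top"; returns (picture, depth): 400x640x3 uint8, blue, green, red; 400x640 float32, m along the optical axis (not along the pixel's ray), 0 where there is no reading.
- vision.camera_info(name): a dict with "mtx" (3x3 intrinsics, pixels), "R" (3x3) and "t" (3): a world point X has camera coordinates R X + t. Camera axes: x right, y down, z forward; pixel columns grow to the right and rows downward; lengths in m; the calibration is good to about 2 mm. A picture is of the moment at which its call begins. camera_info takes no time and is no camera call.
A pose or a line that the arm cannot do raises ctrl.Unreachable and nothing moves.
- ticket.close_job(): hands the job in; it is judged then, once.
Trained networks look in the newest picture that a camera, given by its name, has taken for a name from the list of things; names that differ only in an ending like _2 or _b are one class to them, and where a whole thing is asked for, a point or a joint stands for the part that bears it (a point fixed in the world has none). Each returns a list of dicts, best first, with "p" (0 to 1); they miss things now and then, are a little off and sometimes report something else, mostly with a low value. They report only what shows in the picture. A call takes as long as a camera call.
- models.recognise(camera, target): "point" ([column, row] in pixels, amid what is visible of it).
- models.masks_of(camera, target): "mask" (400x640 bool, what is visible of it) and "point" ([column, row] in pixels, amid what is visible of it).
The state is a dict: "time": time; "qpos": joint angles; "qd": joint speeds; "tau": joint torques, N m; "tcp_pos": TCP position; "eef_rot": TCP orientation; "contact_force": force on the tool from outside, world axes, zero at the start; "wrist_torque": the same for the moment, N m; "width": finger opening in m; "gripper_force": force on a finger pad.
Only numpy, scipy, OpenCV 4.12 (cv2) and the standard library are available. Lean on these libraries where they do the work, as an engineer would, in place of code of your own. Each camera call takes 0.05 s, during which the arm holds its last target. There are 200 camera calls.

## Task

Pick up the orange-handled opener from the green mat, put its steel blade under the lid of the blue slide case at the yellow lip, and lever the lid open until it stands about upright or further back. Only the opener may touch the lid, not the gripper. Then lay the opener back down on the green mat and let go, leaving the other things on the bench where they are.

Things in the scene. Friction and masses are not known exactly. Their poses are not given: they have to be found in the camera images.
- opener_mid (a point): Centre of the handle of the loose opener (about 80 g). The handle is an orange bar 90 long (x), 18 wide (y), 24 high (z) mm; the blade continues it along +x. The opener lies with its 24 mm side upright, so this point is 12 mm above the mat's top. The balance point is about 12 mm ahead (+x) of it.
- opener_tip (a point): The end of the opener's flat steel blade, 115 mm along +x from opener_mid and at the same height; same axes. The blade is 70 long, 14 wide (y), 2 thick (z) mm; a dark collar 10 long, 16 wide, 12 high joins it to the handle.
- case_notch (a point): Centre of the pry notch in the front wall of the slide case (the wall on the robot's side), on the wall's outer face, 44 mm above the bench. The notch is 40 mm wide (along y) and 12 mm high, from 38 to 50 mm above the bench; its ceiling is the closed lid. Behind it, inside, is free space down to 33 mm above the bench.
- case: Blue slide case, fixed, 110 deep (x), 150 wide (y), 50 high (z) mm plus the lid, walls 5 mm, holding glass slides. Origin at the centre of its underside, on the bench; x points from the front wall (with the notch) to the hinge, z up
- case_hinge (a point): Middle of the lid's hinge line, on the top edge of the case's rear wall, 110 mm along the case's x from the front face and 50 mm above the bench; the hinge runs along the case's y. Same axes as the case.
- lid_lip (a point): Centre of the yellow lip, 40 wide (y), 8 deep (x), 6 high (z) mm, that stands out from the lid's front edge above the notch; the lip spans 51 to 57 mm above the bench when closed. It moves with the lid (114 mm from the hinge). The lid is a flat blue plate 110 x 150 x 8 mm whose underside, when closed, is 50 mm above the bench.
- lid (a joint): Angle of the lid about its hinge: 0 closed, growing as it opens, 1.57 upright, stop at 1.9. The hinge is stiff (friction): lifting at the front edge takes about 2 to 3 N, and the lid stays where it is left.
- mat: Green mat with black border, 240 (x) x 150 (y) x 3 mm thick, fixed flat on the bench to one side of the case; a steel tray holding two stain bottles 75 mm tall is on the other side. The origin is at the centre of its underside, on the bench; axes along its sides.

How it is judged:
By the outcome, as a careful person would: the job done as asked, in the order asked, and still so for the second after the job is handed in, with the robot touching nothing.
It also fails if it takes over 54 s, if anything falls off the work surface, if the arm or the gripper's body presses on something with over 40 N, if the wrist force passes 120 N, or if a joint passes its speed limit or range.

## Working session

There is one attempt and no reset: what is moved stays moved. The work goes in short steps, each a Python script; the robot and the scene stay as the last script left them, time stands still between calls to the robot, and variables do not carry over. Pictures are saved under pics/ and viewed, at most 10 in all, crops included, and the job is handed in when it is done.

```bash
ls; mkdir -p pics
python3 - <<'E'
from station import ctrl, get_state, vision, ticket, models
import cv2, numpy as np
print(ctrl.pinch_z, get_state())
for c in ("top","side"):
    im,d=vision.grab_frame(c); cv2.imwrite(f"pics/{c}0.png",im); np.save(f"pics/{c}d.npy",d)
    i=vision.camera_info(c); print(c,i['mtx'].tolist(), (-i['R'].T@i['t']).tolist(), i['R'].tolist())
E
```

```text
pics
-0.0187 {'time': 0.0, 'qpos': array([ 1.2345204 ,  0.50833513, -0.23754515,  1.50115841,  0.12569672,
        1.14886865, -0.15476218]), 'qd': array([-0.00061281, -0.00030082, -0.00159687,  0.0021295 ,  0.00020983,
        0.00051367, -0.00174572]), 'tau': array([ 5.40077849e-06, -6.20597863e+01, -2.18697555e+00, -2.49654597e+01,
        1.24609013e-02,  1.17755978e-02, -1.63296943e-05]), 'tcp_pos': array([ 0.26691394, -0.56450985,  0.19492327]), 'eef_rot': array([-8.65927907e-04,  9.75694737e-01,  2.19132356e-01, -2.04159235e-04]), 'contact_force': array([-0.54542722,  0.16254127, -0.15686264]), 'wrist_torque': array([0.04531559, 0.04213014, 0.00280263]), 'gripper_force': 0.0, 'width': 0.08561889346708877}
top [[451.0920526412944, 0.0, 312.0955912388949], [0.0, 451.0920526412944, 202.28825057312338], [0.0, 0.0, 1.0]] [0.3673024553377128, 0.041367042359748564, 1.2382909141585943] [[-0.023370755818159922, -0.999590449849427, 0.016514852173354674], [-0.9842119380570925, 0.020105903088789918, -0.175848268819701], [0.17544420411740477, -0.020363821615895204, -0.9842787440612571]]
side [[458.58542107526085, 0.0, 310.6670124032602], [0.0, 458.58542107526085, 205.59726065878337], [0.0, 0.0, 1.0]] [0.47929288138528076, 0.7362448196256458, 0.8939164721603505] [[-0.9900125572108445, -0.14096713374183928, 0.0018449307453017592], [-0.10803180576157902, 0.7501697824341053, -0.6523606567433843], [0.09057740065124972, -0.6460445532061839, -0.7579064386610563]]
```

View pics/top0.png

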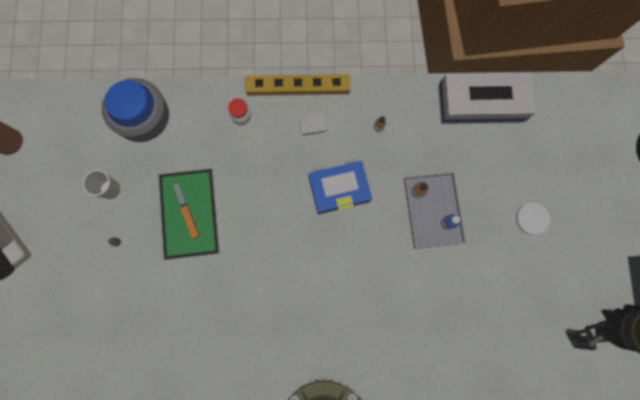

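View pics/side0.png

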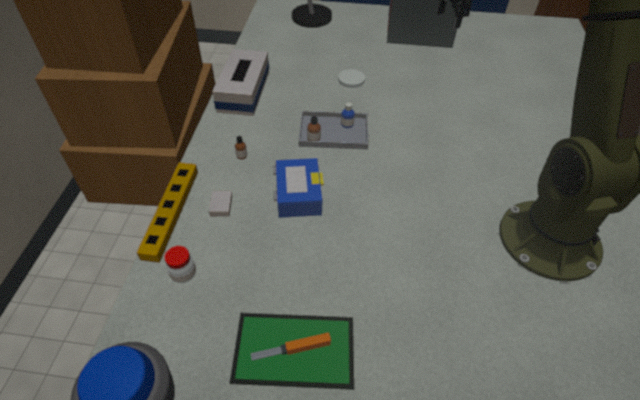

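```bash
cat > helpers.py <<'E'
from station import ctrl, get_state, vision, ticket, models
import cv2, numpy as np
from scipy.optimize import minimize
from scipy.spatial.transform import Rotation as Rn
def box(x0,x1,y0,y1,z0,z1):
    return np.array([[x,y,z] for x in(x0,x1) for y in(y0,y1) for z in(z0,z1)])
def proj(c,X):
    i=vision.camera_info(c); p=(i['R']@np.asarray(X).T).T+i['t']; p=p@i['mtx'].T
    return p[:,:2]/p[:,2:]
def ray(c,uv,z):
    i=vision.camera_info(c); d=i['R'].T@np.linalg.inv(i['mtx'])@[*uv,1]; o=-i['R'].T@i['t']
    return o+d*(z-o[2])/d[2]
def sil(c,q,boxes):
    s=8; m=np.zeros((400*2,640*2),np.uint8)
    for B in boxes:
        a=np.cos(q[2]),np.sin(q[2]); X=B.copy()
        X[:,0]=q[0]+a[0]*B[:,0]-a[1]*B[:,1]; X[:,1]=q[1]+a[1]*B[:,0]+a[0]*B[:,1]
        h=cv2.convexHull(proj(c,X).astype(np.float32))
        cv2.fillPoly(m,[np.round((h*2+.5)*2**6).astype(np.int32)],255,cv2.LINE_AA,6)
    return cv2.GaussianBlur(m.astype(np.float32)/255,(0,0),2)
def fit(masks,boxes,q0):
    """masks: {cam: bool mask}; fits x,y,yaw of the box model jointly"""
    T={c:cv2.GaussianBlur(cv2.resize(m.astype(np.float32),None,fx=2,fy=2),(0,0),2) for c,m in masks.items()}
    f=lambda q:sum(((sil(c,q,boxes)-T[c])**2).sum()/T[c].sum() for c in T)
    best=None
    for st in (.02,.005):
        S=np.array([q0]+[np.array(q0)+np.eye(3)[k]*[st,st,st*8] for k in range(3)])
        r=minimize(f,q0,method='Nelder-Mead',options=dict(initial_simplex=S,xatol=1e-4,fatol=1e-5,maxiter=120)); q0=r.x
    return r.x,r.fun
def near(m,uv,r):
    k=np.zeros(m.shape,np.uint8); cv2.circle(k,tuple(int(v) for v in uv),r,1,-1); return (m>0)&(k>0)
def hullmask(m):
    n,l,s,_=cv2.connectedComponentsWithStats(m.astype(np.uint8)); k=1+np.argmax(s[1:,4]); o=np.zeros(m.shape,np.uint8)
    cv2.fillPoly(o,[cv2.convexHull(np.argwhere(l==k)[:,::-1].astype(np.int32))],1); return o>0
E
cat > meas.py <<'E'
from helpers import *
I={c:cv2.cvtColor(cv2.imread(f"pics/{c}0.png"),cv2.COLOR_BGR2HSV) for c in("top","side")}
rg=lambda c,a,b:cv2.inRange(I[c],a,b)
om={c:near(rg(c,(5,130,70),(22,255,255)),p,40) for c,p in dict(top=(188,222),side=(308,344)).items()}
cm={c:hullmask(near(rg(c,(100,120,40),(130,255,255)),p,55)) for c,p in dict(top=(340,187),side=(299,187)).items()}
mm={c:hullmask(near(rg(c,(45,80,40),(80,255,255)),p,90)) for c,p in dict(top=(188,213),side=(293,350)).items()}
for m in(om,cm,mm): print({c:int(v.sum()) for c,v in m.items()})
H=[box(-.045,.045,-.009,.009,.003,.027)]
C=[box(-.055,.055,-.075,.075,0,.058)]
h=ray('top',(188,222),.02)[:2]; t=ray('top',(178,186),.015)[:2]; y=np.arctan2(*(t-h)[::-1])
print('tip,h guess',t,h,y)
c=ray('top',(340,187),.05)[:2]; l=ray('top',(345,202),.054)[:2]; print('lip',l)
yc=np.arctan2(*(c-l)[::-1])
for n,m,B,q in(('handle',om,H,[*h,y]),('case',cm,C,[*c,yc])):
    for k in(m,{'top':m['top']},{'side':m['side']}): print(n,list(k),fit(k,B,q))
g=ray('top',(188,213),.003)[:2]
print('mat(green)',fit(mm,[box(-.11,.11,-.065,.065,.003,.0031)],[*g,.05]))
for cam in('top','side'):
    yl=near(rg(cam,(22,120,80),(35,255,255)),dict(top=(345,202),side=(316,178))[cam],15); v=np.argwhere(yl)[:,::-1].mean(0); print('yellow',cam,yl.sum(),v,ray(cam,v,.056))
E
python3 meas.py
```

```text
{'top': 238, 'side': 549}
{'top': 2251, 'side': 2448}
{'top': 4023, 'side': 7312}
tip,h guess [0.63854925 0.38496196] [0.53707427 0.35373473] 0.2985363182923814
lip [ 0.57738477 -0.07103134]
handle ['top', 'side'] (array([0.53835092, 0.34974844, 0.38802181]), np.float64(0.1279022991657257))
handle ['top'] (array([0.54043538, 0.35193227, 0.39454305]), np.float64(0.07398829609155655))
handle ['side'] (array([0.53881038, 0.34874221, 0.36450128]), np.float64(0.03583097830414772))
case ['top', 'side'] (array([ 0.62440249, -0.0589939 ,  0.20754378]), np.float64(0.06306236982345581))
case ['top'] (array([ 0.62438805, -0.05885317,  0.18651753]), np.float64(0.04299769550561905))
case ['side'] (array([ 0.62516131, -0.06148801,  0.21611204]), np.float64(0.013878895901143551))
mat(green) (array([0.56574912, 0.35888997, 0.09116113]), np.float64(0.03104441985487938))
yellow top 59 [344.13559322 201.16949153] [ 0.57932635 -0.06861484  0.056     ]
yellow side 105 [316.8        177.77142857] [ 0.57715586 -0.07268353  0.056     ]
```

Run:
```python
from helpers import *
op=[.539,.3495,.36]; ca=[.6247,-.0595,.207]
OB=[box(-.045,.045,-.009,.009,.003,.027),box(.045,.115,-.007,.007,.014,.016)]
CB=[box(-.055,.055,-.075,.075,0,.05),box(-.055,.055,-.075,.075,.05,.058),box(-.063,-.055,-.02,.02,.051,.057),box(-.0551,-.055,-.02,.02,.038,.05)]
out=[]
def draw(c,q,Bs,uv):
    im=cv2.imread(f"pics/{c}0.png"); s=6; w,h=66,48
    M=np.array([[s,0,-s*(uv[0]-w/2)],[0,s,-s*(uv[1]-h/2)]],float)
    o=cv2.warpAffine(im,M,(w*s,h*s),flags=cv2.INTER_NEAREST)
    for B in Bs:
        a,b=np.cos(q[2]),np.sin(q[2]); X=B.copy(); X[:,0]=q[0]+a*B[:,0]-b*B[:,1]; X[:,1]=q[1]+b*B[:,0]+a*B[:,1]
        P=proj(c,X)@M[:,:2].T+M[:,2]+s/2
        for i in range(8):
            for j in (1,2,4):
                if not i&j: cv2.line(o,tuple(P[i].astype(int)),tuple(P[i|j].astype(int)),(255,255,255),1)
    return o
r=np.vstack([np.hstack([draw('top',op,OB,(185,208)),draw('side',op,OB,(290,347))]),np.hstack([draw('top',ca,CB,(340,188)),draw('side',ca,CB,(299,187))])])
cv2.imwrite("pics/ov.png",r)
```

```text
(no output)
```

View pics/ov.png

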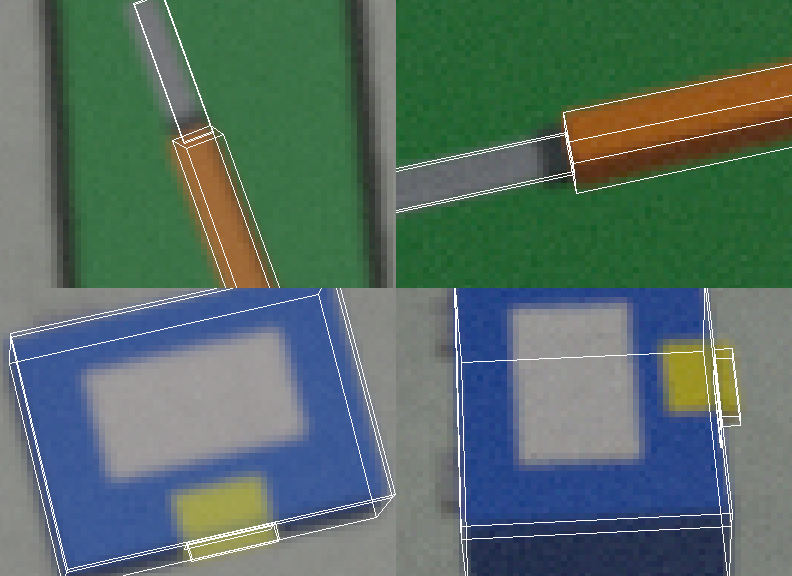

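The overlay shows the opener (collar near crop pixel (190,130) top, (555,150) side) and the case with its lip (top crop (225,510), side crop (725,380)) fitting the models to within about 3 mm. Now the grasp.

```bash
cat >> helpers.py <<'E'
def Q(y): return [0,np.cos(y/2),np.sin(y/2),0]
E
python3 - <<'E'
from helpers import *
x,y,a=.539,.3495,.36; g=.018
p=np.array([x+g*np.cos(a),y+g*np.sin(a)])
ctrl.movep([*p,.16],Q(a)); print(get_state()['time'],get_state()['tcp_pos'])
ctrl.movel([*p,.008],max_speed=.12); 
s=get_state(); print(s['time'],s['tcp_pos'],s['contact_force'])
ctrl.close_gripper(100); s=get_state(); print(s['time'],s['width'],s['gripper_force'],s['tcp_pos'],s['contact_force'])
ctrl.movel([*p,.14],max_speed=.15)
s=get_state(); print(s['time'],s['width'],s['gripper_force'],s['tcp_pos'],s['eef_rot'],s['contact_force'])
for c in("top","side"):
    im,d=vision.grab_frame(c); cv2.imwrite(f"pics/{c}1.png",im)
ims=[]
for c in("top","side"):
    im=cv2.imread(f"pics/{c}1.png"); u,v=proj(c,[[p[0]+.05,p[1]+.02,.15]])[0].astype(int); k=im[max(0,v-45):v+45,max(0,u-65):u+65]; ims.append(cv2.resize(k,(780,540))[:, :][::1]); print(c,u,v)
cv2.imwrite("pics/g1.png",cv2.resize(np.vstack(ims),(433,600)))
E
```

```text
3.4667 [0.55649155 0.35490196 0.15994002]
4.8833 [0.55623067 0.35631624 0.00886749] [ 0.23849925 -0.80025875 -0.8091642 ]
5.65 -0.0002596754292091163 0.0 [0.55584503 0.35584013 0.0079814 ] [-0.72408865  0.64220883 -0.04280767]
6.6833 4.455126788584622e-05 0.0 [0.5555056  0.35527767 0.13897011] [ 4.51645409e-04  9.83842244e-01  1.79035692e-01 -6.75102454e-04] [ 0.31424625 -0.51329165 -0.62735355]
top 166 187
side 267 319
```

View pics/g1.png

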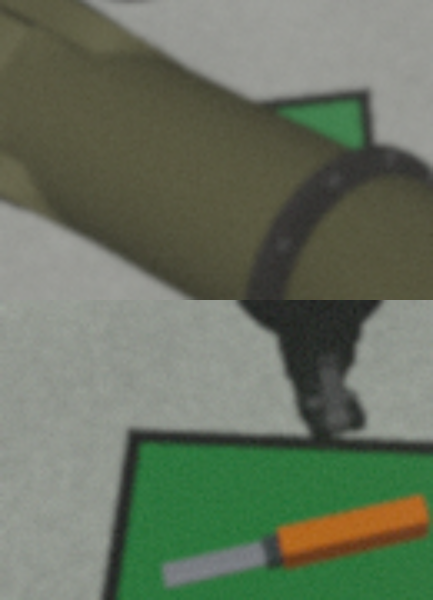

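Run:
```python
from helpers import *
P=[[.5555,.3553,.139],[.5555,.3553,.176],[.539,.3495,.015]]
print(proj('side',P),proj('top',P)); 
d=np.load('pics/sided.npy'); print('depth tbl/handle',d[344,308],d[350,300])
i=vision.camera_info('side')
for uv in((308,344),(252,357),(316,178),(299,187)):
    z=np.median(d[uv[1]-1:uv[1]+2,uv[0]-1:uv[0]+2]); print(uv,i['R'].T@(np.linalg.inv(i['mtx'])@[*uv,1]*z-i['t']))
im=cv2.imread('pics/side1.png'); cv2.imwrite('pics/s1.png',cv2.resize(im[220:400,180:400],None,fx=3.3,fy=3.3))
```

```text
[[297.8080447  315.89777585]
 [297.39494191 305.89188852]
 [307.57425561 343.36017163]] [[175.23516396 208.14504104]
 [170.84370939 205.60666684]
 [190.04842223 221.50963397]]
depth tbl/handle 0.90764606 0.9151167
(308, 344) [0.53713777 0.3561038  0.02729422]
(252, 357) [0.64262916 0.39408606 0.01812674]
(316, 178) [ 0.57852948 -0.06727839  0.06047338]
(299, 187) [ 0.61622635 -0.03065596  0.0602075 ]
```

View pics/s1.png

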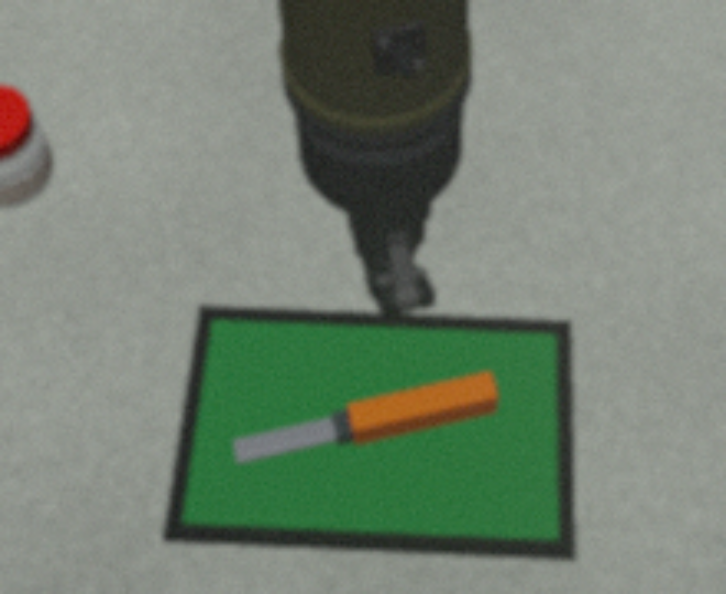

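Run:
```python
from helpers import *
H=[box(-.045,.045,-.009,.009,.003,.027)]
for k in(0,1):
    I=cv2.cvtColor(cv2.imread(f"pics/side{k}.png"),cv2.COLOR_BGR2HSV)
    m=near(cv2.inRange(I,(5,130,70),(22,255,255)),(308,344),40); print(m.sum(),fit({'side':m},H,[.539,.3495,.36]))
s=get_state(); print(s)
ctrl.ungrasp(); s=get_state(); print(s['width'],s['time'])
im,d=vision.grab_frame('side'); cv2.imwrite('pics/s2.png',cv2.resize(im[270:380,220:380],None,fx=5,fy=5))
```

```text
549 (array([0.53867206, 0.34860072, 0.36746466]), np.float64(0.03573760390281677))
548 (array([0.53910504, 0.34930313, 0.37799776]), np.float64(0.03675559535622597))
{'time': 6.7833, 'qpos': array([-0.17348975,  0.70209138, -0.80107847,  1.47558988,  0.52293041,
        1.18847494, -2.26437592]), 'qd': array([ 7.89738368e-04, -1.64644120e-04, -1.61232068e-03, -4.62418987e-03,
       -4.69226563e-05, -9.27326937e-04,  1.20994404e-03]), 'tau': array([-1.97655911e-02, -6.74108076e+01, -1.19228536e+01, -2.22784102e+01,
        8.14834668e-03,  7.00310149e-03, -1.17932275e-03]), 'tcp_pos': array([0.55540945, 0.35530421, 0.13870351]), 'eef_rot': array([ 4.45270341e-04,  9.83836026e-01,  1.79068676e-01, -9.41190844e-04]), 'contact_force': array([0.20564547, 0.08728215, 0.02906162]), 'wrist_torque': array([-0.02946137, -0.0579335 , -0.01516282]), 'gripper_force': 0.0, 'width': -6.619676735298855e-05}
0.08539342193766222 7.5667
```

View pics/s2.png

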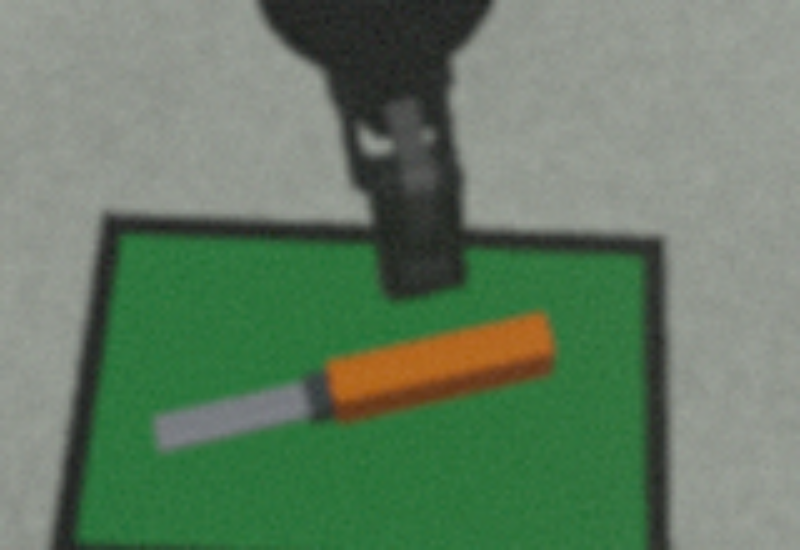

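The opener hasn't moved and the fingers shut on nothing. I'll repeat the grasp with a look at the low position.

Run:
```python
from helpers import *
x,y,a=.539,.3495,.36; g=.018
p=np.array([x+g*np.cos(a),y+g*np.sin(a)])
ctrl.movel([*p,.005],max_speed=.2)
s=get_state(); print(s['time'],s['tcp_pos'],s['contact_force'],s['width'])
A,_=vision.grab_frame('side')
ctrl.close_gripper(40); s=get_state(); print(s['time'],s['width'],s['gripper_force'],s['tcp_pos'],s['contact_force'],s['wrist_torque'])
B,_=vision.grab_frame('side')
cv2.imwrite('pics/s3.png',np.vstack([cv2.resize(k[290:380,220:380],None,fx=3.3,fy=3.3) for k in(A,B)]))
```

```text
8.4417 [0.55629364 0.35665865 0.00610602] [ 1.15550084  0.79500705 -0.18403249] 0.08509098009027155
9.2583 1.0325258242554516e-05 0.0 [0.55580065 0.35582093 0.00492953] [-0.03343258 -0.64456529  0.21626395] [ 0.03979579 -0.04975875  0.04411674]
```

View pics/s3.png

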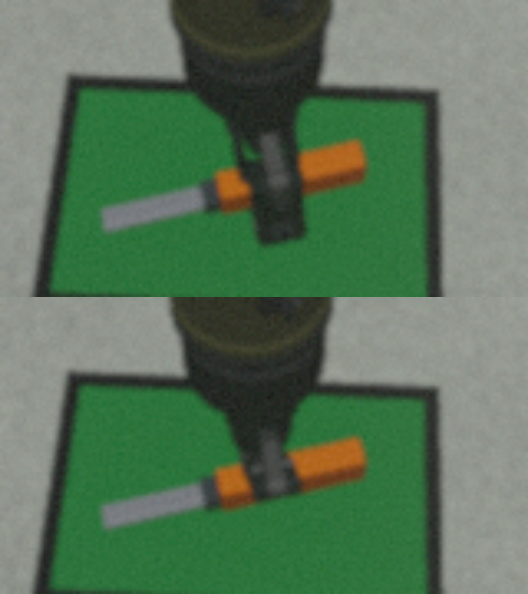

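Run:
```python
from helpers import *
im,d=vision.grab_frame('side'); i=vision.camera_info('side'); K=np.linalg.inv(i['mtx'])
for v in range(300,362,4):
    print(v,[ (u,np.round((i['R'].T@(K@[u,v,1]*d[v,u]-i['t']))*1000).astype(int).tolist(),im[v,u].tolist()) for u in (294,300,306)])
```

```text
300 [(294, [553, 394, 266], [46, 60, 58]), (300, [544, 392, 265], [41, 51, 49]), (306, [535, 388, 259], [39, 50, 51])]
304 [(294, [553, 394, 255], [42, 57, 60]), (300, [544, 393, 254], [43, 60, 55]), (306, [535, 389, 250], [49, 61, 61])]
308 [(294, [553, 396, 245], [44, 55, 53]), (300, [544, 392, 239], [45, 53, 45]), (306, [479, 736, 894], [44, 46, 43])]
312 [(294, [553, 396, 231], [43, 45, 43]), (300, [545, 386, 215], [41, 46, 44]), (306, [536, 385, 216], [53, 53, 49])]
316 [(294, [554, 394, 213], [31, 36, 32]), (300, [545, 392, 212], [34, 46, 37]), (306, [536, 386, 204], [32, 43, 36])]
320 [(294, [554, 394, 200], [37, 37, 36]), (300, [545, 392, 197], [34, 38, 33]), (306, [536, 387, 192], [30, 35, 32])]
324 [(294, [555, 393, 184], [36, 41, 38]), (300, [545, 392, 183], [28, 38, 36]), (306, [536, 387, 175], [30, 35, 34])]
328 [(294, [556, 389, 160], [36, 43, 34]), (300, [546, 390, 165], [33, 40, 34]), (306, [536, 386, 160], [29, 38, 34])]
332 [(294, [557, 387, 139], [31, 39, 31]), (300, [546, 391, 152], [54, 58, 53]), (306, [535, 391, 153], [42, 54, 37])]
336 [(294, [561, 372, 91], [33, 39, 32]), (300, [545, 396, 147], [69, 74, 71]), (306, [545, 331, 7], [48, 86, 50])]
340 [(294, [558, 387, 107], [38, 47, 45]), (300, [544, 402, 143], [66, 69, 67]), (306, [535, 393, 128], [77, 79, 76])]
344 [(294, [559, 386, 88], [39, 78, 120]), (300, [544, 403, 130], [62, 68, 62]), (306, [533, 404, 136], [57, 62, 54])]
348 [(294, [563, 368, 27], [27, 89, 160]), (300, [543, 411, 133], [50, 55, 52]), (306, [532, 410, 134], [59, 63, 59])]
352 [(294, [563, 370, 12], [33, 63, 99]), (300, [552, 366, 7], [57, 101, 47]), (306, [540, 364, 7], [57, 113, 41])]
356 [(294, [563, 374, 3], [55, 115, 38]), (300, [551, 374, 5], [58, 119, 45]), (306, [539, 371, 4], [60, 114, 40])]
360 [(294, [561, 383, 5], [63, 118, 43]), (300, [549, 382, 5], [58, 115, 48]), (306, [538, 380, 5], [61, 115, 44])]
```

Run:
```python
from helpers import *
i=vision.camera_info('side'); K=np.linalg.inv(i['mtx'])
def cloud(tag):
    im,d=vision.grab_frame('side'); s=get_state(); w,x,y,z=s['eef_rot']; R=Rn.from_quat([x,y,z,w])
    v,u=np.mgrid[230:400,240:370]; P=(K@np.stack([u.ravel()*1.,v.ravel()*1.,np.ones(u.size)]))*d[v,u].ravel()
    W=(i['R'].T@(P-i['t'][:,None])).T; ok=(d[v,u].ravel()>0)&(W[:,2]>.04); T=R.inv().apply(W-s['tcp_pos'])
    print(tag,s['time'],s['tcp_pos'],s['width'])
    for lo in np.arange(-.16,.03,.01):
        m=ok&(T[:,2]>lo)&(T[:,2]<=lo+.01)&(abs(T[:,0])<.1)&(abs(T[:,1])<.12)
        if m.sum()>2: print(' toolz %.2f n %d x %s y %s'%(lo,m.sum(),np.round(np.percentile(T[m,0],[3,97]),3),np.round(np.percentile(T[m,1],[3,97]),3)))
p=get_state()['tcp_pos']
ctrl.movel([p[0],p[1],.12],max_speed=.25); cloud('shut')
ctrl.ungrasp(); cloud('open')
```

```text
shut 10.0167 [0.55556252 0.35523246 0.11942275] -0.0002443887579346572
 toolz -0.16 n 60 x [-0.008  0.012] y [-0.041 -0.031]
 toolz -0.15 n 80 x [-0.007  0.018] y [-0.046 -0.019]
 toolz -0.14 n 149 x [-0.014  0.02 ] y [-0.06  -0.018]
 toolz -0.13 n 110 x [-0.015  0.017] y [-0.062 -0.017]
 toolz -0.12 n 17 x [-0.015  0.018] y [-0.051 -0.013]
 toolz -0.11 n 26 x [-0.014  0.018] y [-0.039 -0.012]
 toolz -0.10 n 37 x [-0.008  0.014] y [-0.035 -0.013]
 toolz -0.09 n 16 x [-0.011  0.015] y [-0.028 -0.009]
 toolz -0.06 n 4 x [0.012 0.013] y [-0.005  0.002]
 toolz -0.05 n 4 x [0.011 0.013] y [-0.007  0.003]
open 10.85 [0.55583248 0.35587534 0.12004021] 0.08556242794089648
 toolz -0.16 n 237 x [-0.01   0.013] y [-0.067 -0.035]
 toolz -0.15 n 128 x [-0.01   0.019] y [-0.069 -0.019]
 toolz -0.14 n 127 x [-0.017  0.019] y [-0.071 -0.019]
 toolz -0.13 n 117 x [-0.015  0.018] y [-0.072 -0.025]
 toolz -0.12 n 90 x [-0.013  0.018] y [-0.073 -0.031]
 toolz -0.11 n 104 x [-0.01   0.014] y [-0.074 -0.045]
 toolz -0.10 n 10 x [-0.005  0.015] y [-0.073 -0.045]
 toolz -0.08 n 6 x [0.011 0.012] y [-0.05  -0.045]
 toolz -0.06 n 3 x [0.01  0.012] y [-0.05  -0.043]
```

Run:
```python
from helpers import *
a=.36
ty=np.array([np.sin(a),-np.cos(a),0])
for off in (0,.02,.045,.06):
    t=np.array([.5563,.3567,.0061+.013+off])
    print(off,'open near tip outer/inner',proj('side',[t-ty*.057,t-ty*.043]).round(1).tolist(), 'at z=.12',proj('side',[t-ty*.057+[0,0,.114]]).round(1).tolist())
im=vision.grab_frame('side')[0]; cv2.imwrite('pics/s4.png',cv2.resize(im[240:380,230:370],None,fx=4,fy=4))
```

```text
0 open near tip outer/inner [[304.4, 372.5], [302.9, 365.4]] at z=.12 [[303.9, 347.6]]
0.02 open near tip outer/inner [[304.3, 368.5], [302.8, 361.4]] at z=.12 [[303.7, 342.7]]
0.045 open near tip outer/inner [[304.2, 363.3], [302.6, 356.1]] at z=.12 [[303.6, 336.3]]
0.06 open near tip outer/inner [[304.1, 360.0], [302.5, 352.8]] at z=.12 [[303.5, 332.3]]
```

View pics/s4.png

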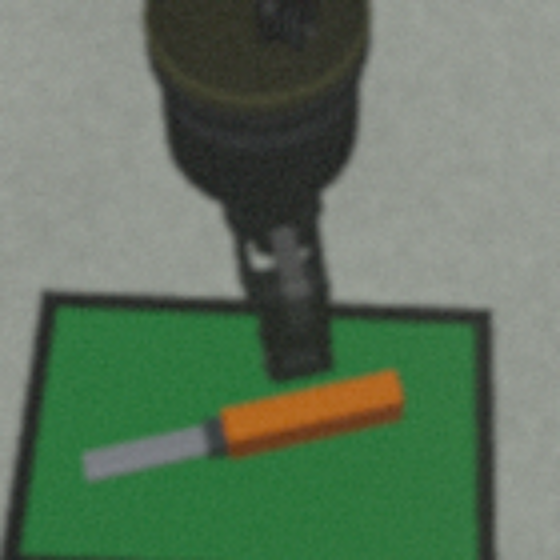

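The gripper image (open tip at about pixel (305,334) in the full frame) says the real fingertips are about 50 mm higher than the reported TCP. I'll check by a guarded touch on an empty part of the mat.

Run:
```python
from helpers import *
ctrl.movel([.605,.300,.06],max_speed=.25)
ctrl.close_gripper(40)
ctrl.movel([.605,.300,-.015],max_speed=.15); ctrl.pause(.1)
f0=np.mean([get_state()['contact_force'] for _ in range(3)],0); print(f0,get_state()['tcp_pos'],get_state()['time'])
z=-.015
while z>-.075:
    z-=.004
    try: ctrl.movel([.605,.300,z],max_speed=.04)
    except ctrl.Unreachable as e: print('unreach',z); break
    s=get_state()
    if s['contact_force'][2]-f0[2]>3: break
s=get_state(); print(z,s['tcp_pos'],s['contact_force'],s['time'])
ctrl.movel([.605,.300,z+.05],max_speed=.2); ctrl.ungrasp(); print(get_state()['time'])
```

```text
[-0.65849947 -0.05447144  1.23830778] [ 0.60570561  0.30076927 -0.01364472] 12.95
-0.035 [ 0.60539329  0.30028569 -0.03237741] [-4.74819156 -3.90960293 18.52852537] 14.2
15.3833
```

```bash
cat >> helpers.py <<'E'
ZO=-.035  # reported TCP z minus real fingertip height (found by touch)
def orange(c,uv,r,im): return near(cv2.inRange(cv2.cvtColor(im,cv2.COLOR_BGR2HSV),(5,130,70),(22,255,255)),uv,r)
E
python3 - <<'E'
from helpers import *
x,y,a=.539,.3495,.365; g=.018
p=np.array([x+g*np.cos(a),y+g*np.sin(a)])
ctrl.movep([*p,.05],Q(a))
ctrl.movel([*p,.0075+ZO],max_speed=.15)
s=get_state(); print(s['time'],s['tcp_pos'],s['contact_force'])
ctrl.close_gripper(100); s=get_state(); print(s['time'],s['width'],s['gripper_force'],s['tcp_pos'],s['contact_force'])
if s['width']>.01:
    ctrl.movel([*p,.12+ZO],max_speed=.15)
    s=get_state(); print(s['time'],s['width'],s['gripper_force'],s['tcp_pos'],s['contact_force'])
    im,d=vision.grab_frame('side'); cv2.imwrite('pics/side5.png',im); np.save('pics/side5d.npy',d); im2,d2=vision.grab_frame('top'); cv2.imwrite('pics/top5.png',im2)
    print(proj('side',[[*p,.12]]),proj('top',[[*p,.12]]))
E
```

```text
16.475 [ 0.55622195  0.35591185 -0.02729101] [-0.75520088 -0.68672892  1.00080855]
17.1167 0.015811217817119798 98.74539613723755 [ 0.55598551  0.35614901 -0.02680257] [-0.74450423 -0.98888342  5.85238704]
18.0167 0.01545052415457521 98.14492106437683 [0.55545064 0.35525657 0.08396916] [ 0.4880244  -0.15785428 -1.6372856 ]
[[297.78564201 321.06540077]] [[177.13209395 209.26581456]]
```

```bash
cat >> helpers.py <<'E'
CASE=np.array([.6247,-.0595,.207]); G=.097; OZ=.0418
def tcp_for(cx,z,dy=0,yaw=0):
    """TCP for opener tip at case x=cx,y=dy, world height z, opener along case x"""
    c,s=np.cos(CASE[2]),np.sin(CASE[2]); X=cx-G
    return [CASE[0]+c*X-s*dy, CASE[1]+s*X+c*dy, z-OZ]
E
python3 - <<'E'
from helpers import *
ctrl.movep(tcp_for(-.095,.13),Q(CASE[2])); print(get_state()['time'])
ctrl.movel(tcp_for(-.095,.044),max_speed=.15); ctrl.pause(.2)
s=get_state(); print(s['time'],s['width'],s['tcp_pos'],tcp_for(-.095,.044),s['contact_force'])
A,d=vision.grab_frame('side'); B,dt=vision.grab_frame('top'); cv2.imwrite('pics/side6.png',A);cv2.imwrite('pics/top6.png',B);np.save('pics/side6d.npy',d)
np.save('pics/top6d.npy',dt)
c,sn=np.cos(CASE[2]),np.sin(CASE[2])
W=lambda X,z:[CASE[0]+c*X,CASE[1]+sn*X,z]
for n,P in(('tip',W(-.095,.044)),('collar',W(-.165,.044)),('notch',W(-.055,.044)),('lip',W(-.059,.054))): print(n,proj('side',[P]),proj('top',[P]))
u,v=proj('side',[W(-.09,.044)])[0].astype(int); a=cv2.resize(A[v-35:v+35,u-65:u+65],None,fx=6,fy=6)
u2,v2=proj('top',[W(-.09,.044)])[0].astype(int); b=cv2.resize(B[v2-25:v2+25,u2-65:u2+65],None,fx=6,fy=6)[:170]
print('crop origins',u-65,v-35,u2-65,v2-25)
cv2.imwrite('pics/s6.png',np.vstack([a,b]))
E
```

```text
19.8333
20.7583 0.015765902857974235 [ 0.43742376 -0.09911048  0.00296366] [np.float64(0.436798836668838), np.float64(-0.09896077569936995), 0.0022000000000000006] [ 0.05956461 -0.17949682 -0.39647277]
tip [[334.63637999 181.09871202]] [[348.26936177 219.39416566]]
collar [[361.74930235 179.84333956]] [[354.65673009 244.90237053]]
notch [[319.07920491 181.81903456]] [[344.67485891 205.03937811]]
lip [[320.70906241 179.02717959]] [[345.36393318 205.84253346]]
crop origins 267 146 282 192
```

View pics/s6.png

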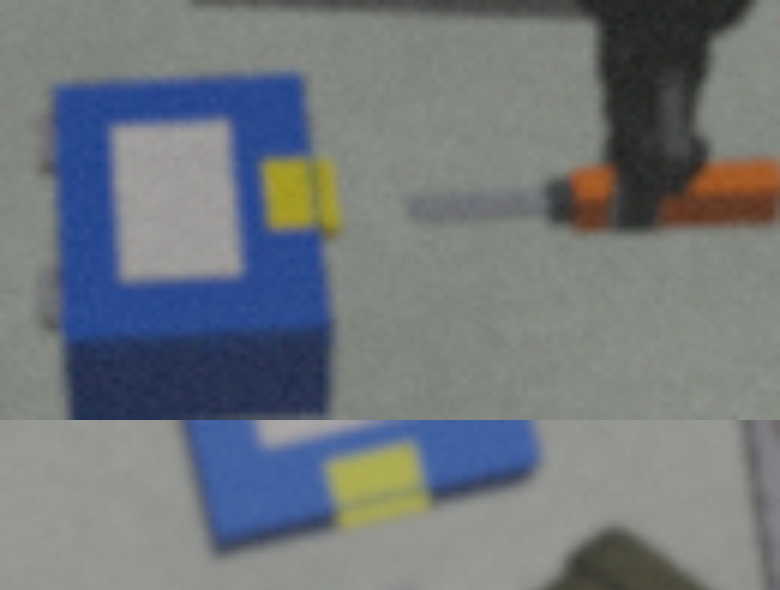

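Side view: blade tip at full-frame pixel (335,180), lip at (322,178.5), each within 1 px of prediction. Top view: lip about (345,206); the opener is hidden by the arm. Quick depth check on the blade height, then insertion.

Run:
```python
from helpers import *
i=vision.camera_info('side');K=np.linalg.inv(i['mtx']);d=np.load('pics/side6d.npy')
f=lambda u,v:(i['R'].T@(K@[u,v,1]*d[v,u]-i['t']))
g=lambda us,vs:np.round(np.median([f(u,v) for u in us for v in vs],0)*1000,1)
print('blade',g(range(338,344),(180,)),g(range(350,356),(179,180))); print('handle top',g(range(383,394),(174,175))); print('lid top',g(range(310,318),(190,195)),'lip',g((321,322),range(175,183)),'bench',g(range(340,350),range(195,200)))
```

```text
blade [517.1 -82.   47. ] [486.8 -87.4  47.6]
handle top [ 398.4 -108.    58.3]
lid top [578.1 -17.7  60.4] lip [564.8 -68.6  58.4] bench [502.7 -66.1   2. ]
```

Run:
```python
from helpers import *
def st(n):
    s=get_state(); print(n,round(s['time'],2),round(s['width'],4),s['contact_force'].round(1),s['wrist_torque'].round(2)); return s
ctrl.movel(tcp_for(-.050,.044),max_speed=.12); s=st('at wall')
ctrl.movel(tcp_for(-.033,.044),max_speed=.06); s=st('in')
if np.linalg.norm(s['contact_force'][:2])>6: raise SystemExit('contact')
r=.088
for th in np.radians([1,8,16,24,32]):
    ctrl.movel(tcp_for(.055-r*np.cos(th),.049+r*np.sin(th)),max_speed=.06); s=st(round(np.degrees(th)))
    if np.linalg.norm(s['contact_force'])>25: print('stop');break
A,d=vision.grab_frame('side'); cv2.imwrite('pics/side7.png',A); cv2.imwrite('pics/s7.png',cv2.resize(A[120:230,260:420],None,fx=4,fy=4))
```

```text
at wall 21.38 0.0155 [-1.2  0.3 -0.9] [-0.01  0.06 -0.03]
in 21.82 0.0158 [ 0.3 -0.2 -0.3] [ 0.02 -0.02  0.02]
1 22.07 0.0162 [-1.   0.7 -2.2] [-0.08  0.25  0.02]
8 22.4 0.0162 [-0.7 -0.6 -1.1] [-0.01  0.14  0.07]
16 22.76 0.016 [ 0.2  0.2 -1.8] [ 0.01  0.02 -0.02]
24 23.12 0.0157 [-0.3 -0.2 -1.4] [-0.02  0.15  0.03]
32 23.48 0.0154 [-0.2 -0.5 -1.6] [ 0.01  0.06 -0.02]
```

View pics/s7.png

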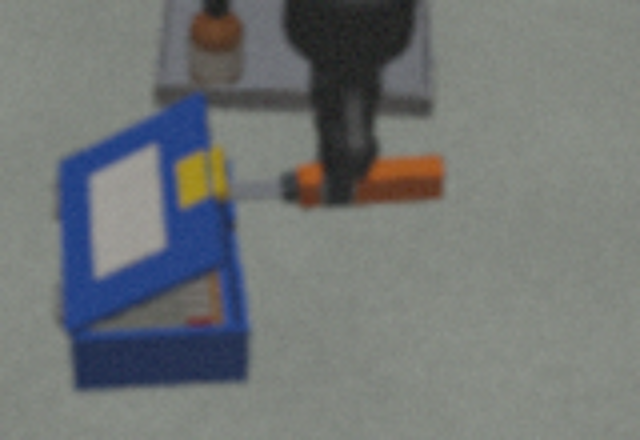

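The lid is open about 30°, with the blade under the yellow lip at crop pixel (230,190) and the gripper clear of the lid. Continuing along the arc.

Run:
```python
from helpers import *
r=.088
for th in np.radians([42,52,62,72,82,92,100]):
    ctrl.movel(tcp_for(.055-r*np.cos(th),.049+r*np.sin(th)),max_speed=.08); s=get_state()
    print(round(np.degrees(th)),round(s['time'],2),s['contact_force'].round(1))
    if np.linalg.norm(s['contact_force'])>25: print('stop');break
A,d=vision.grab_frame('side'); cv2.imwrite('pics/side8.png',A)
B,dt=vision.grab_frame('top'); cv2.imwrite('pics/top8.png',B)
c,sn=np.cos(CASE[2]),np.sin(CASE[2])
for cam,D,im in(('side',d,A),('top',dt,B)):
    i=vision.camera_info(cam);K=np.linalg.inv(i['mtx']); hsv=cv2.cvtColor(im,cv2.COLOR_BGR2HSV)
    for n,lo,hi in(('blue',(100,100,30),(130,255,255)),('yellow',(22,120,60),(35,255,255))):
        v,u=np.nonzero((cv2.inRange(hsv,lo,hi)>0)&(D>0)); P=K@np.stack([u,v,np.ones(u.size)])*D[v,u]; W=(i['R'].T@(P-i['t'][:,None])).T
        X=c*(W[:,0]-CASE[0])+sn*(W[:,1]-CASE[1]); Y=-sn*(W[:,0]-CASE[0])+c*(W[:,1]-CASE[1]); Z=W[:,2]
        m=(abs(Y)<.09)&(abs(X)<.13)&(Z>.065)
        for z in np.arange(.065,.19,.02):
            k=m&(Z>=z)&(Z<z+.02)
            if k.sum()>3: print(cam,n,round(z,3),k.sum(),'X',np.percentile(X[k],[10,50,90]).round(3))
```

```text
42 23.87 [ 1.  -1.7 -1.2]
52 24.21 [-0.2  0.2  0.1]
62 24.55 [ 0.1  0.3 -0.2]
72 24.89 [ 0.1 -0.7 -0.8]
82 25.23 [-0.2  0.3 -1.1]
92 25.57 [ 0.  -0.2 -0.9]
100 25.88 [-0.2 -0.2  0.2]
side blue 0.065 69 X [0.057 0.059 0.06 ]
side blue 0.085 68 X [0.06  0.062 0.064]
side blue 0.105 74 X [0.064 0.066 0.067]
side blue 0.125 74 X [0.067 0.069 0.071]
side blue 0.145 129 X [0.071 0.075 0.077]
side yellow 0.145 12 X [0.074 0.074 0.079]
side yellow 0.165 20 X [0.076 0.076 0.079]
top blue 0.065 73 X [0.055 0.057 0.059]
top blue 0.085 72 X [0.058 0.06  0.061]
top blue 0.105 70 X [0.062 0.063 0.065]
top blue 0.125 78 X [0.065 0.067 0.068]
top blue 0.145 91 X [0.069 0.071 0.075]
```

Lid at about 100° by depth. Now back out and lay the opener down.

Run:
```python
from helpers import *
ctrl.movel(tcp_for(-.11,.137),max_speed=.15)
a=.365; p=[.5560,.3560]
ctrl.movep([*p,.08],Q(a)); print(get_state()['time'])
ctrl.movel([*p,-.02],max_speed=.12); ctrl.movel([*p,-.0262],max_speed=.03); ctrl.pause(.2)
s=get_state(); print(s['time'],s['tcp_pos'],s['contact_force'],s['width'])
ctrl.ungrasp(); ctrl.movel([*p,.12],max_speed=.15); ctrl.pause(.2); s=get_state(); print(s['time'],s['width'])
A,d=vision.grab_frame('side'); cv2.imwrite('pics/side9.png',A)
m=orange('side',(308,344),45,A); print(m.sum(),fit({'side':m},[box(-.045,.045,-.009,.009,.003,.027)],[.539,.3495,.365]))
i=vision.camera_info('side');K=np.linalg.inv(i['mtx']); v,u=np.nonzero(m&(d>0)); W=(i['R'].T@(K@np.stack([u,v,np.ones(u.size)])*d[v,u]-i['t'][:,None])).T; print('handle z',np.percentile(W[:,2],[5,50,95]))
hsv=cv2.cvtColor(A,cv2.COLOR_BGR2HSV); v,u=np.nonzero(near(cv2.inRange(hsv,(100,100,30),(130,255,255)),(295,170),60)&(d>0)); W=(i['R'].T@(K@np.stack([u,v,np.ones(u.size)])*d[v,u]-i['t'][:,None])).T
c,sn=np.cos(CASE[2]),np.sin(CASE[2]); X=c*(W[:,0]-CASE[0])+sn*(W[:,1]-CASE[1])
for z in(.07,.1,.13,.15): k=(abs(W[:,2]-z)<.01); print('lid',z,k.sum(),np.median(X[k]))
o=cv2.imread('pics/side0.png'); D=cv2.absdiff(o,A).max(2)>60; n,l,st,_=cv2.connectedComponentsWithStats(D.astype(np.uint8)); print('changed areas',[r[:5].tolist() for r in st[1:] if r[4]>25])
```

```text
29.0667
30.6083 [ 0.55666685  0.35665356 -0.02502623] [ 0.02691088 -0.53228094  5.90538571] 0.015402069795957677
32.6083 0.08564695360068372
547 (array([0.53664513, 0.34802942, 0.33303892]), np.float64(0.0456763319671154))
handle z [0.01169344 0.0275308  0.03055311]
lid 0.07 0 nan
lid 0.1 0 nan
lid 0.13 0 nan
lid 0.15 0 nan
changed areas [[236, 3, 186, 312, 18982], [466, 9, 114, 145, 8555], [457, 13, 7, 15, 46], [582, 35, 58, 126, 1751], [320, 118, 45, 25, 597], [537, 172, 8, 23, 96], [602, 209, 23, 16, 99], [252, 347, 19, 5, 30]]
  return _methods._mean(a, axis=axis, dtype=dtype,
  ret = ret.dtype.type(ret / rcount)
```

Run:
```python
from helpers import *
B,d=vision.grab_frame('top'); i=vision.camera_info('top');K=np.linalg.inv(i['mtx'])
v,u=np.nonzero(near(cv2.inRange(cv2.cvtColor(B,cv2.COLOR_BGR2HSV),(100,100,30),(130,255,255)),(340,185),70)&(d>0)); W=(i['R'].T@(K@np.stack([u,v,np.ones(u.size)])*d[v,u]-i['t'][:,None])).T
c,sn=np.cos(CASE[2]),np.sin(CASE[2]); X=c*(W[:,0]-CASE[0])+sn*(W[:,1]-CASE[1])
for z in(.08,.11,.14): k=(abs(W[:,2]-z)<.01); print('lid',z,k.sum(),np.median(X[k]))
o=cv2.imread('pics/top0.png'); D=cv2.absdiff(o,B).max(2)>60; D[:,:100]=0; n,l,st,_=cv2.connectedComponentsWithStats(D.astype(np.uint8)); print([r[:5].tolist() for r in st[1:] if r[4]>8])
```

```text
lid 0.08 158 0.0579489155974658
lid 0.11 170 0.0628991725011471
lid 0.14 185 0.0680589021864057
[[100, 134, 76, 93, 3150], [308, 142, 55, 30, 918], [313, 170, 53, 38, 506], [342, 175, 4, 7, 14], [347, 174, 7, 10, 19], [101, 179, 9, 14, 68], [324, 179, 12, 9, 40], [208, 183, 143, 217, 16769], [338, 183, 6, 5, 10], [335, 186, 6, 7, 13], [327, 189, 5, 6, 10], [190, 199, 10, 12, 36], [339, 203, 14, 6, 45], [181, 206, 17, 32, 230], [181, 234, 15, 18, 70], [566, 304, 74, 49, 2134], [348, 394, 4, 6, 19], [290, 396, 9, 4, 29]]
```

The lid still stands at about 100°, and the tray and bottles have not moved. The changes at the mat (181–198, 206–238) are the arm and its shadow over the opener, so I'm handing in.

```bash
python3 -c "
from helpers import *
print(get_state()['time']); print(ticket.close_job())"
```

```text
32.7083
the job is handed in; nothing more can be done
None
```

Job handed in at 32.7 s: the lid stands open at about 100° by the depth camera, the opener is back flat on the green mat and released, and the tray and bottles are unmoved; the first two grasps closed on nothing, because the real fingertips sit about 35 mm above the reported TCP, which I confirmed by touch and corrected for.

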